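# Find the heaviest tea tin in the chest by hefting and hold it up

### The job

Raise the hinged cover of the wooden tin chest gently all the way back onto its stop and leave it open. Then heft the three identical closed tins one after another from left to right as you see them: lift each straight up a few centimetres above its place, feel its weight for a moment, and set it back down upright in its place without dropping it. Finally lift the heaviest tin well clear above the chest's rim, upright, and finish while still holding it there in the gripper, with the two lighter tins standing in the chest and the things round the chest left alone (a heaviest tin that comes last may be held up straight away).

Things in the scene. Friction and masses are not known exactly. Their poses are not given: they have to be found in the camera images.
- chest: Low wooden chest, fixed to the board: outside 148 mm (x) by 368 mm (y), walls 8 mm thick, rim 92 mm above the board, inner floor 6 mm above it. Origin on the board under the middle tin place; x points to the hinge side (away from the robot), y to the left, z up. Inside it reaches from x -52 to +80 mm and y -176 to +176 mm; two low dividers (6 mm thick, up to z 20 mm) at y +-53.5 mm part the three places at y +107, 0 and -107 mm
- cover (a joint): Angle of the chest's flat cover about its hinge at the back rim: 0 closed, grows as the front edge rises, 1.75 rad is the stop (leaning slightly back past upright); starts between 0 and 0.25. A stiff hinge (about 0.35 N m): the cover stays where it is left. The cover weighs 0.3 kg, is 372 mm wide and 8 mm thick, and its front edge is 150 mm from the hinge line
- cover_grip (a point): Centre of the cover's grip: a wooden roller 24 mm long (along the chest's y, parallel to the hinge) and 18 mm thick at the end of a narrow steel tongue, 30 mm ahead of the middle of the cover's front edge; 180 mm from the hinge line (in the cover's frame 180 mm ahead of it and 8 mm above it). Pinched on its two end faces it can turn between the fingers while the cover swings. x of this point points along the cover to the hinge, y along the hinge
- cover_hinge (a point): Middle of the hinge line, fixed on the chest at x +88 mm, z 94 mm in the chest's frame; the hinge runs along y of the chest
- place_left (a point): Point on the chest's inner floor at the middle of the left place (left is +y of the chest, the robot's left), where a tin stands to within about 10 mm; its axes are the chest's
- place_middle (a point): Point on the chest's inner floor at the middle of the middle place (left is +y of the chest, the robot's left), where a tin stands to within about 10 mm; its axes are the chest's
- place_right (a point): Point on the chest's inner floor at the middle of the right place (left is +y of the chest, the robot's left), where a tin stands to within about 10 mm; its axes are the chest's
- tin_1: One of three identical closed tins of bare metal, round, 56 mm across and 80 mm high with its press-on lid (the seam is 60 mm up); origin at the centre of the underside, z up. It stands in the chest, its top 6 mm below the rim. Any of the three places may hold any tin. Looks do not tell which is heaviest: two weigh between 0.14 and 0.26 kg, the heaviest between 0.45 and 0.6 kg
- tin_2: One of three identical closed tins of bare metal, round, 56 mm across and 80 mm high with its press-on lid (the seam is 60 mm up); origin at the centre of the underside, z up. It stands in the chest, its top 6 mm below the rim. Any of the three places may hold any tin. Looks do not tell which is heaviest: two weigh between 0.14 and 0.26 kg, the heaviest between 0.45 and 0.6 kg
- tin_3: One of three identical closed tins of bare metal, round, 56 mm across and 80 mm high with its press-on lid (the seam is 60 mm up); origin at the centre of the underside, z up. It stands in the chest, its top 6 mm below the rim. Any of the three places may hold any tin. Looks do not tell which is heaviest: two weigh between 0.14 and 0.26 kg, the heaviest between 0.45 and 0.6 kg
- timer: Kitchen timer lying on the board nearer the robot, 74x64x18 mm, origin under its centre; leave alone
- pastry_brush: Pastry brush lying on the board nearer the robot, 203x43x14 mm, origin under its centre; leave alone
- ring_mould_1: Steel ring mould standing behind the chest, 69 mm across, 32 mm high, origin at the centre of its underside; leave alone

How it is judged (in metres and radians):
On the way, in this order (a step that is already met when the one before it is completed fails the run):
1. the cover is open, back on its stop (above 1.68 rad) (value of joint cover above 1.68 rad), for 0.2 s.
2. the tin of the left place is held in the fingers more than 15 mm above its place, touching nothing of the chest (((horizontal distance between tin_1 and place_left below 0.05 m and z of tin_1 in the frame of place_left above 0.015 m and contact force between tin_1 and the fingers above 0.5 N and contact force between tin_1 and chest below 0.05 N) or (horizontal distance between tin_2 and place_left below 0.05 m and z of tin_2 in the frame of place_left above 0.015 m and contact force between tin_2 and the fingers above 0.5 N and contact force between tin_2 and chest below 0.05 N) or (horizontal distance between tin_3 and place_left below 0.05 m and z of tin_3 in the frame of place_left above 0.015 m and contact force between tin_3 and the fingers above 0.5 N and contact force between tin_3 and chest below 0.05 N))), for 0.3 s.
3. the tin of the middle place is held in the fingers more than 15 mm above its place, touching nothing of the chest (((horizontal distance between tin_1 and place_middle below 0.05 m and z of tin_1 in the frame of place_middle above 0.015 m and contact force between tin_1 and the fingers above 0.5 N and contact force between tin_1 and chest below 0.05 N) or (horizontal distance between tin_2 and place_middle below 0.05 m and z of tin_2 in the frame of place_middle above 0.015 m and contact force between tin_2 and the fingers above 0.5 N and contact force between tin_2 and chest below 0.05 N) or (horizontal distance between tin_3 and place_middle below 0.05 m and z of tin_3 in the frame of place_middle above 0.015 m and contact force between tin_3 and the fingers above 0.5 N and contact force between tin_3 and chest below 0.05 N))), for 0.3 s.
4. the tin of the right place is held in the fingers more than 15 mm above its place, touching nothing of the chest (((horizontal distance between tin_1 and place_right below 0.05 m and z of tin_1 in the frame of place_right above 0.015 m and contact force between tin_1 and the fingers above 0.5 N and contact force between tin_1 and chest below 0.05 N) or (horizontal distance between tin_2 and place_right below 0.05 m and z of tin_2 in the frame of place_right above 0.015 m and contact force between tin_2 and the fingers above 0.5 N and contact force between tin_2 and chest below 0.05 N) or (horizontal distance between tin_3 and place_right below 0.05 m and z of tin_3 in the frame of place_right above 0.015 m and contact force between tin_3 and the fingers above 0.5 N and contact force between tin_3 and chest below 0.05 N))), for 0.3 s.
At the end, for the whole second after the job is handed in: One tin held still by the fingers alone, base over 105 mm above the board (rim 92 mm), tilt under 0.3 rad; the other two upright on the chest floor within 50 mm of a place, untouched, each pressing on it under 3.5 N (only the heaviest presses more); cover over 1.6 rad (value of joint cover above 1.6 rad and ((z of tin_1 in the frame of chest above 0.105 m and angle between tin_1's own z axis and vertical below 0.3 rad and linear speed of tin_1 below 0.04 m/s and contact force between tin_1 and the fingers above 1 N and contact force between tin_1 and chest below 0.05 N and contact force between tin_1 and tin_2 below 0.05 N and contact force between tin_1 and tin_3 below 0.05 N and ((horizontal distance between tin_2 and place_left below 0.05 m or horizontal distance between tin_2 and place_middle below 0.05 m or horizontal distance between tin_2 and place_right below 0.05 m) and z of tin_2 in the frame of chest below 0.015 m and angle between tin_2's own z axis and vertical below 0.1 rad and linear speed of tin_2 below 0.03 m/s and contact force between tin_2 and the arm below 0.2 N and contact force between tin_2 and the fingers below 0.2 N and contact force between tin_2 and chest between 0.5 and 3.5 N) and ((horizontal distance between tin_3 and place_left below 0.05 m or horizontal distance between tin_3 and place_middle below 0.05 m or horizontal distance between tin_3 and place_right below 0.05 m) and z of tin_3 in the frame of chest below 0.015 m and angle between tin_3's own z axis and vertical below 0.1 rad and linear speed of tin_3 below 0.03 m/s and contact force between tin_3 and the arm below 0.2 N and contact force between tin_3 and the fingers below 0.2 N and contact force between tin_3 and chest between 0.5 and 3.5 N)) or (z of tin_2 in the frame of chest above 0.105 m and angle between tin_2's own z axis and vertical below 0.3 rad and linear speed of tin_2 below 0.04 m/s and contact force between tin_2 and the fingers above 1 N and contact force between tin_2 and chest below 0.05 N and contact force between tin_2 and tin_1 below 0.05 N and contact force between tin_2 and tin_3 below 0.05 N and ((horizontal distance between tin_1 and place_left below 0.05 m or horizontal distance between tin_1 and place_middle below 0.05 m or horizontal distance between tin_1 and place_right below 0.05 m) and z of tin_1 in the frame of chest below 0.015 m and angle between tin_1's own z axis and vertical below 0.1 rad and linear speed of tin_1 below 0.03 m/s and contact force between tin_1 and the arm below 0.2 N and contact force between tin_1 and the fingers below 0.2 N and contact force between tin_1 and chest between 0.5 and 3.5 N) and ((horizontal distance between tin_3 and place_left below 0.05 m or horizontal distance between tin_3 and place_middle below 0.05 m or horizontal distance between tin_3 and place_right below 0.05 m) and z of tin_3 in the frame of chest below 0.015 m and angle between tin_3's own z axis and vertical below 0.1 rad and linear speed of tin_3 below 0.03 m/s and contact force between tin_3 and the arm below 0.2 N and contact force between tin_3 and the fingers below 0.2 N and contact force between tin_3 and chest between 0.5 and 3.5 N)) or (z of tin_3 in the frame of chest above 0.105 m and angle between tin_3's own z axis and vertical below 0.3 rad and linear speed of tin_3 below 0.04 m/s and contact force between tin_3 and the fingers above 1 N and contact force between tin_3 and chest below 0.05 N and contact force between tin_3 and tin_1 below 0.05 N and contact force between tin_3 and tin_2 below 0.05 N and ((horizontal distance between tin_1 and place_left below 0.05 m or horizontal distance between tin_1 and place_middle below 0.05 m or horizontal distance between tin_1 and place_right below 0.05 m) and z of tin_1 in the frame of chest below 0.015 m and angle between tin_1's own z axis and vertical below 0.1 rad and linear speed of tin_1 below 0.03 m/s and contact force between tin_1 and the arm below 0.2 N and contact force between tin_1 and the fingers below 0.2 N and contact force between tin_1 and chest between 0.5 and 3.5 N) and ((horizontal distance between tin_2 and place_left below 0.05 m or horizontal distance between tin_2 and place_middle below 0.05 m or horizontal distance between tin_2 and place_right below 0.05 m) and z of tin_2 in the frame of chest below 0.015 m and angle between tin_2's own z axis and vertical below 0.1 rad and linear speed of tin_2 below 0.03 m/s and contact force between tin_2 and the arm below 0.2 N and contact force between tin_2 and the fingers below 0.2 N and contact force between tin_2 and chest between 0.5 and 3.5 N)))); the arm keeps its last pose, push and grip.
It fails at once if the cover is flung against its stop (faster than 1.5 rad/s in the last 0.2 rad) (value of joint cover above 1.55 rad and velocity of joint cover above 1.5 rad/s).
It fails at once if a tin is dropped or flung (faster than 0.8 m/s) (linear speed of any of tin_1, tin_2, tin_3 above 0.8 m/s).
It fails at once if the timer, the pastry brush or the ring mould is pushed more than 30 mm (distance of any of timer, pastry_brush, ring_mould_1 from where it was at the start of the episode above 0.03 m).
It also fails if it takes over 72 s, if anything falls off the work surface, if the arm or the gripper's body presses on something with over 40 N, if the wrist force passes 120 N, or if a joint passes its speed limit or range.

### The arm

A 6-joint arm with a two-finger parallel gripper is mounted at the origin on a cart in front of the work surface, level with it; the furniture and walls round the work are solid. World frame = base frame: x ahead of the robot, y to its left, z up, the work surface at z = 0. Lengths are in mm, angles in degrees, forces in N, time in s.
With the tool pointing down it reaches from about 300 to 875 mm from the base axis. Payload 6.4 kg.
Tool frame: the origin (TCP) lies at the very end of the fingers, on their centre line; the grasp point (between the pads) lies 19 mm behind it; x points along the fingers, y is the direction in which the jaws open and shut, and the axes are right-handed (so a half turn about x gives the same grasp; the last joint's range is limited). The gripper opens to 88 mm and grips with 3 to 60 N. Pads are 18 mm wide; open, the fingers measure 123 mm over their backs; the gripper's body (75 mm by 187 mm) begins 45 mm behind the grasp point.
Start: joints at [56.534, 10.359, 92.074, -0, 77.567, -11.82], TCP at [212.094, 534.469, 238.714] pointing down, gripper open.
Joint ranges: [-171.53, 171.53], [-51.25, 118.39], [17.06, 147.69], [-65.23, 245.23], [0, 150.52], [-178.68, 178.68]. Speed limits (degrees/s): [147.25, 147.25, 172.46, 180, 180, 180].

### API

Orientations are given as [roll, pitch, yaw] about the fixed x, y, z axes, in that order (R = Rz(yaw) Ry(pitch) Rx(roll)).
In Python, from rig import state, snapshot, finish_job gives the robot as it stands. The module is installed in compiled form; this text tells all that it offers.
- The arm moves only by the tool carry_out, never from a script. Its argument "motion" is one flat list of numbers, 5 for each row, row after row: the opening, from -1 (shut) to 1 (fully open), so that 0 is half open, then the shift along the tool's x, y, z in m, then the turn about the tool's x in degrees. A call has 1 to 5 rows; each row shifts and turns the commanded pose from where the row before left it, along the tool's axes as they then stand; what a row does not reach is not made up. A row lasts 1/10 s, in which the tool goes at most 50 mm and 8.59 degrees, less where a joint would pass 70% of its speed; a pose out of reach is approached as far as the arm can. A call with a gripper value outside its range is refused whole. The fingers move at their own pace and stop on an object; "squeeze" is the grip in N (left out, the last holds). Time passes only in rows, so rows that do not move let the fingers close. It gives the time, the measured TCP pose, the force and the opening at its end, in the units of the state.
- state(): the state, without advancing time (a new reading comes with each control period).
- snapshot(name): name is "scene" or "top" or "wrist"; returns a dict with "image" (400x640x3 uint8, red, green, blue), "fx", "fy", "cx", "cy" (pixels), "R" (3x3) and "t" (3): a world point X has camera coordinates R X + t. Camera axes: x right, y down, z forward; pixel columns grow to the right and rows downward; lengths in mm; the calibration is good to about 2 mm. The wrist camera is an equidistant fisheye: a pixel r from the principal point sees the ray r / f radians off the axis. A picture is of the moment at which its call begins. There is no depth.
- finish_job(): hands the job in, once; it reports no verdict.
The state is a dict: "time_s": time; "qpos": joint angles; "joint_vel": joint speeds; "joint_torque": joint torques, N m; "tcp_pos": TCP position; "tcp_rot": TCP orientation; "ft_force": force on the tool from outside, world axes, zero at the start; "ft_torque": the same for the moment, N m; "gripper_width": finger opening in mm.
Only numpy, scipy, OpenCV 4.12 (cv2) and the standard library are available. Lean on these libraries where they do the work, as an engineer would, in place of code of your own. Each camera call takes 0.05 s, during which the arm holds its last target.

## Working session

There is one attempt and no reset: what is moved stays moved. The work goes in short steps, Python scripts to look and compute and a tool call to move; the robot and the scene stay as the last step left them, time stands still between calls to the robot, and variables do not carry over. Pictures are saved under pics/ and viewed, and the job is handed in when it is done.

Besides the shell and the picture viewer there is one more tool, called by a JSON object that holds its "method" and its "body". carry_out: Moves the arm, as the interface text tells. Its arguments: {"type":"object","properties":{"motion":{"type":"array"},"squeeze":{"type":"number"}},"required":["motion"]}

```bash
mkdir -p pics; ls; python3 - <<'E'
from rig import state,snapshot
import cv2,numpy as np
s=state()
for k,v in s.items(): print(k,np.round(v,3))
for n in ["scene","top","wrist"]:
    c=snapshot(n); cv2.imwrite(f"pics/{n}0.png",c["image"][:,:,::-1])
    print(n,c["fx"],c["fy"],c["cx"],c["cy"],np.round(c["R"],4).tolist(),np.round(c["t"],1))
E
```

```text
pics
time_s 0.0
qpos [ 56.534  10.4    92.129   0.     77.568 -11.821]
joint_vel [ 0.008  0.034  0.052 -0.039 -0.004 -0.025]
joint_torque [-1.0000e-03 -4.3388e+01 -3.4184e+01  7.0000e-02  3.9000e-02 -0.0000e+00]
tcp_pos [211.786 534.018 237.85 ]
tcp_rot [-101.994   89.903 -123.639]
ft_force [ 0.802 -0.488 -0.294]
ft_torque [ 0.009 -0.018  0.001]
gripper_width 88.006
scene 505.77856285137744 505.77856285137744 329.5299821890798 195.28179135015915 [[0.788, -0.6157, -0.0034], [-0.4383, -0.5571, -0.7054], [0.4324, 0.5573, -0.7088]] [-443.   309.6  798.8]
top 384.2287186455428 384.2287186455428 324.5501641177077 201.26496799733508 [[-0.0269, -0.9993, -0.0265], [-0.9967, 0.0289, -0.0763], [0.077, 0.0244, -0.9967]] [ 38.9 567.9 925.1]
wrist 309.70691628693146 309.70691628693146 316.08811001869213 202.69557824094602 [[0.3683, 0.9297, -0.0019], [0.8847, -0.3499, 0.3079], [0.2856, -0.1151, -0.9514]] [-574.2  -43.8  389.9]
```

View pics/scene0.png

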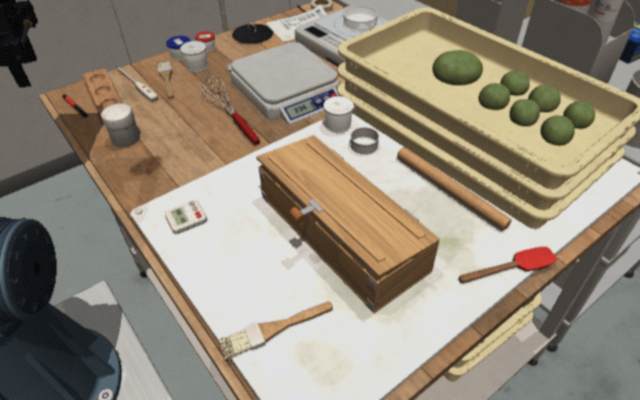

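View pics/top0.png

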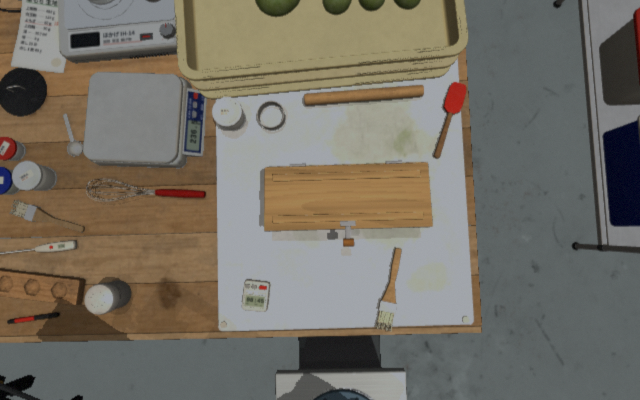

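View pics/wrist0.png

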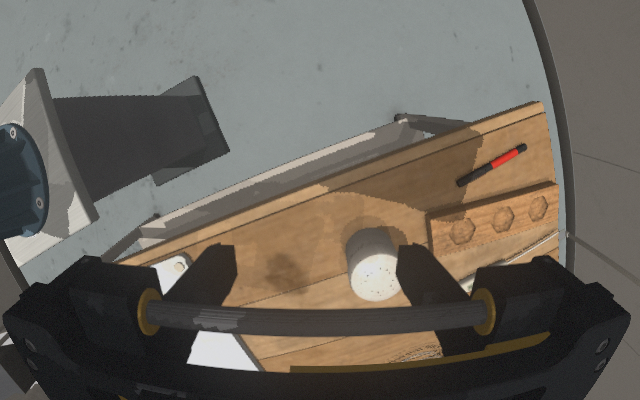

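Scene shows the chest nearly closed, grip roller near (298,213); top view shows the cover corners about (264,168),(430,163),(432,228),(266,231) and roller near (348,242). Zooming for precise pixels.

```bash
python3 - <<'E'
import cv2
a=cv2.imread("pics/scene0.png")[125:315,245:450]; cv2.imwrite("pics/s0z.png",cv2.resize(a,None,fx=3.5,fy=3.1,interpolation=cv2.INTER_CUBIC)); 
b=cv2.imread("pics/top0.png")[150:260,250:450]; cv2.imwrite("pics/t0z.png",cv2.resize(b,None,fx=4,fy=4,interpolation=cv2.INTER_CUBIC))
E
```

```text
(no output)
```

View pics/s0z.png

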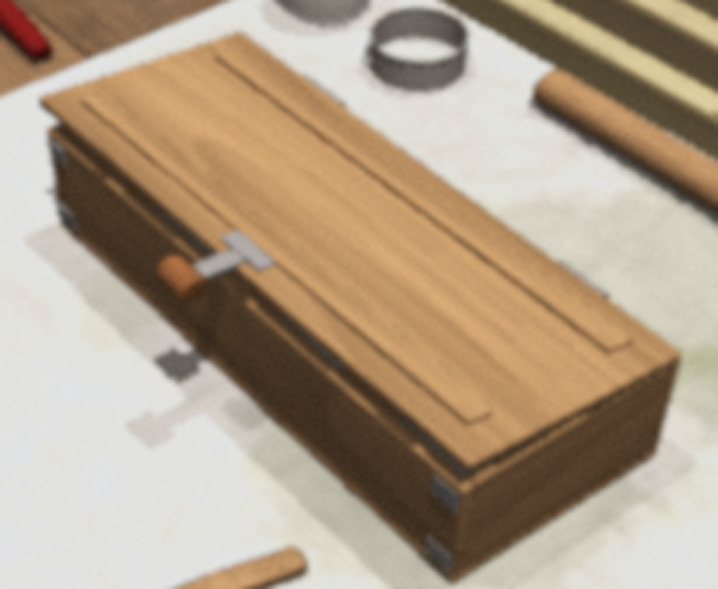

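View pics/t0z.png

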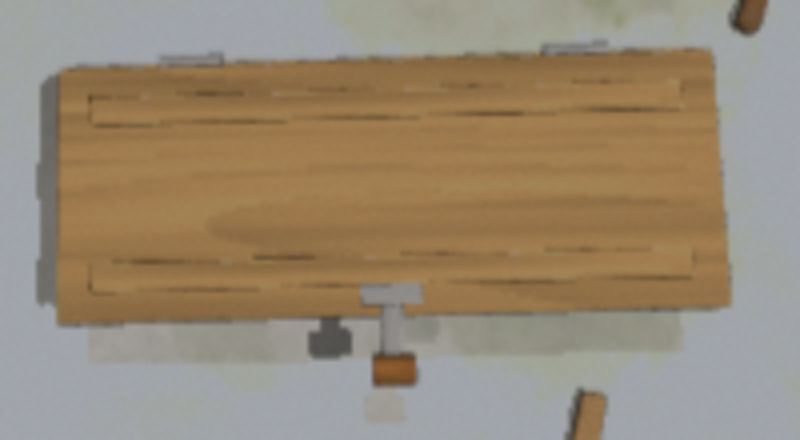

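```bash
cat > h.py <<'E'
import numpy as np,cv2
from rig import state,snapshot
def ray(c,u,v):
    R=np.array(c["R"]);t=np.array(c["t"])
    d=np.array([(u-c["cx"])/c["fx"],(v-c["cy"])/c["fy"],1.])
    return -R.T@t,R.T@d/np.linalg.norm(d)
def plane(c,u,v,z):
    o,d=ray(c,u,v); return o+d*(z-o[2])/d[2]
def tri(c1,p1,c2,p2):
    o1,d1=ray(c1,*p1);o2,d2=ray(c2,*p2)
    s=np.linalg.lstsq(np.c_[d1,-d2],o2-o1,rcond=None)[0]
    a=o1+d1*s[0];b=o2+d2*s[1]
    return (a+b)/2,np.linalg.norm(a-b)
def proj(c,X):
    x=np.array(c["R"])@X+np.array(c["t"]); return c["fx"]*x[0]/x[2]+c["cx"],c["fy"]*x[1]/x[2]+c["cy"]
E
python3 - <<'E'
from h import *
s=snapshot("scene");t=snapshot("top")
P={}
for n,a,b in [("BL",(312.6,135.6),(265.1,167.1)),("BR",(438.9,239.1),(427.6,162.1)),("FR",(378.4,276.3),(432.1,225.6)),("FL",(256.1,157.6),(264.1,230.6)),("roller",(296.7,214.3),(348.4,242.1))]:
    P[n],e=tri(s,a,t,b); print(n,P[n].round(1),round(e,1))
for a,b in ["BL BR","FL FR","BL FL","BR FR"] and [x.split() for x in ["BL BR","FL FR","BL FL","BR FR"]]:
    d=P[a]-P[b];print(a,b,np.linalg.norm(d).round(1),np.degrees(np.arctan2(d[1],d[0])).round(2))
m=np.mean([P[k] for k in["BL","BR"]],0);print("hinge-ish",m)
for cam in (s,t): print(proj(cam,P["roller"]))
# timer, brush, ring
for n,p,z in [("ring",(271,115),32),("brushtop",(396,249),10),("brushlow",(386,327),10),("timer",(257,295),18)]: print(n,plane(t,*p,z).round())
E
```

```text
BL [642.6 156.8  99.1] 6.2
BR [ 643.  -213.1   99.2] 5.0
FR [ 499.2 -213.2  112.1] 4.8
FL [499.1 157.9 112.1] 2.5
roller [468.8 -28.2 122. ] 3.3
BL BR 369.9 90.06
FL FR 371.1 90.01
BL FL 144.0 -0.43
BR FR 144.3 0.06
hinge-ish [642.78200022 -28.11341317  99.17287168]
(np.float64(297.63937536731447), np.float64(214.23922956227943))
(np.float64(348.00628297536434), np.float64(242.75742930550493))
ring [787. 150.  32.]
brushtop [ 447. -149.   10.]
brushlow [ 260. -118.   10.]
timer [344. 194.  18.]
```

```bash
cat >> h.py <<'E'
from scipy.spatial.transform import Rotation as Ro
def tool():
    s=state(); return np.array(s["tcp_pos"]),Ro.from_euler("xyz",s["tcp_rot"],degrees=True).as_matrix(),s
def to(target,yawy=None):
    """shift in tool axes (m) to world target"""
    p,R,s=tool(); return (R.T@(np.array(target)-p)/1000)
def show():
    p,R,s=tool(); print("t",s["time_s"],"tcp",p.round(1),"w",round(s["gripper_width"],1),"F",np.round(s["ft_force"],2),"M",np.round(s["ft_torque"],2)); print(R.round(4).tolist())
E
python3 - <<'E'
from h import *
show()
E
```

```text
t 0.25 tcp [212.  534.3 238.3] w 88.0 F [ 0.18 -0.22 -0.81] M [-0.01 -0.    0.  ]
[[-0.0005, 0.3689, 0.9295], [-0.0007, 0.9295, -0.3689], [-1.0, -0.0008, -0.0002]]
```

{"method": "carry_out", "body": {"motion": [1,0,0,0,-8,1,0,0,0,-8,1,0,0,0,-5.65,1,0,-0.04,0.02,0,1,0,-0.04,0.02,0], "squeeze": 25}}

```text
time_s: 0.75
tcp_pos: [251.9, 453.9, 238.3]
tcp_rot: [-117.5, 90.0, -117.3]
ft_force: [0.4, -0.8, 0.5]
gripper_width: 88.1
```

{"method": "carry_out", "body": {"motion": [1,0,-0.045,0.02,0,1,0,-0.045,0.02,0,1,0,-0.045,0.02,0,1,0,-0.045,0.02,0,1,0,-0.045,0.02,0]}}

```text
time_s: 1.25
tcp_pos: [352.4, 227.7, 238.9]
tcp_rot: [16.7, 90.0, 16.7]
ft_force: [1.3, 0.3, -1.0]
gripper_width: 88.5
```

{"method": "carry_out", "body": {"motion": [1,0,-0.045,0.02,0,1,0,-0.045,0.02,0,1,0,-0.045,0.02,0,1,0,-0.045,0.02,0,1,0,-0.045,0.015,0]}}

```text
time_s: 1.75
tcp_pos: [447.8, 2.3, 239.0]
tcp_rot: [-7.7, 89.9, -7.7]
ft_force: [0.2, 0.7, -0.8]
gripper_width: 87.5
```

```bash
python3 - <<'E'
from h import *
show(); print(to([468.5,-28,180]))
E
```

```text
t 1.75 tcp [447.8   2.3 239. ] w 87.5 F [ 0.15  0.72 -0.79] M [ 0.07 -0.07  0.04]
[[0.001, 0.0003, 1.0], [-0.0001, 1.0, -0.0003], [-1.0, -0.0001, 0.001]]
[ 0.05900775 -0.03028294  0.02063813]
```

{"method": "carry_out", "body": {"motion": [1,0.02,-0.01,0.007,0,1,0.02,-0.01,0.007,0,1,0.02,-0.01,0.006,0,1,0.02,0,0,0,0,0,0,0,0]}}

```text
time_s: 2.25
tcp_pos: [465.1, -25.2, 156.1]
tcp_rot: [161.8, 89.7, 161.8]
ft_force: [0.4, -0.6, 0.2]
gripper_width: 81.9
```

```bash
python3 - <<'E'
from h import *
show()
c=snapshot("wrist"); cv2.imwrite("pics/w1.png",c["image"][:,:,::-1])
c=snapshot("scene"); cv2.imwrite("pics/s1.png",cv2.resize(c["image"][80:330,200:480,::-1],None,fx=2.4,fy=2.4))
E
```

```text
t 2.25 tcp [465.1 -25.2 156.1] w 81.9 F [ 0.44 -0.6   0.16] M [ 0.06  0.02 -0.01]
[[-0.0054, 0.0008, 1.0], [0.0018, 1.0, -0.0008], [-1.0, 0.0018, -0.0054]]
```

View pics/w1.png

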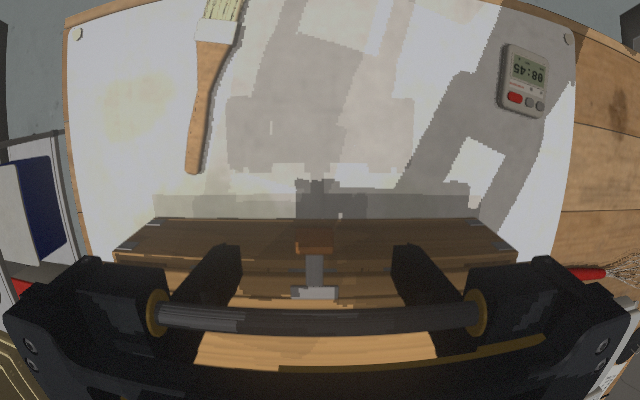

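View pics/s1.png

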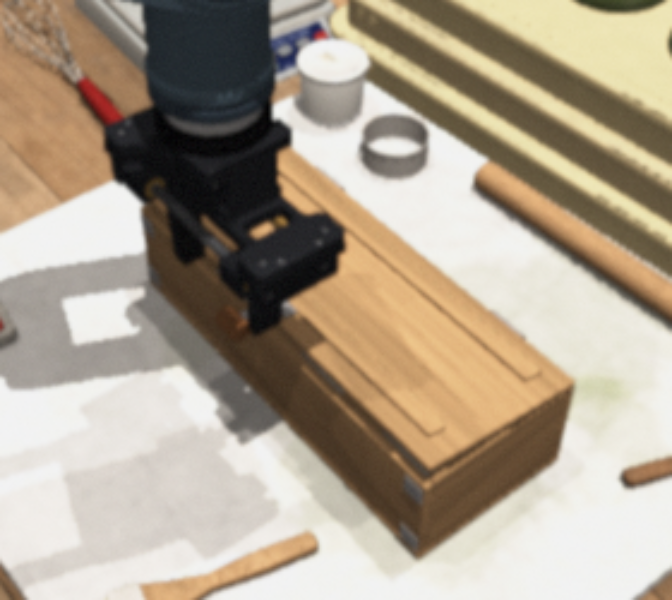

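Wrist view: roller at (313,243), centred between the fingers (about x 316). Descending.

{"method": "carry_out", "body": {"motion": [0,0.015,-0.0025,0.001,0,0,0.02,0,0,0,0,0.02,0,0,0,0,0,0,0,0,-0.2,0,0,0,0]}}

```text
time_s: 2.85
tcp_pos: [468.8, -28.0, 104.9]
tcp_rot: [-17.7, 89.9, -17.7]
ft_force: [0.2, 0.4, 0.2]
gripper_width: 38.3
```

```bash
python3 - <<'E'
from h import *
show()
c=snapshot("wrist"); cv2.imwrite("pics/w2.png",c["image"][:,:,::-1])
c=snapshot("scene"); cv2.imwrite("pics/s2.png",cv2.resize(c["image"][140:270,220:380,::-1],None,fx=4,fy=4))
E
```

```text
t 2.85 tcp [468.8 -28.  104.9] w 38.3 F [0.17 0.44 0.18] M [ 0.04  0.01 -0.01]
[[0.0011, -0.0006, 1.0], [-0.0003, 1.0, 0.0006], [-1.0, -0.0003, 0.0011]]
```

View pics/w2.png

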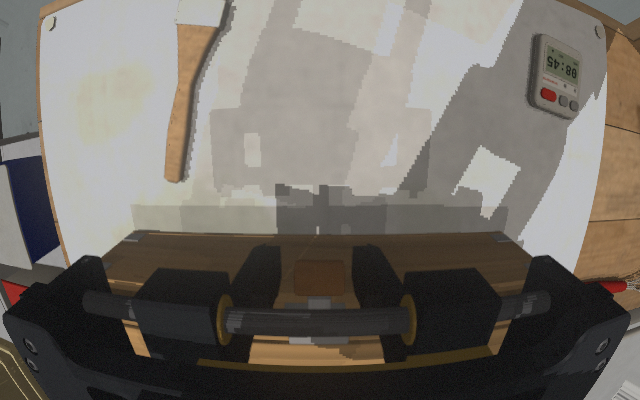

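View pics/s2.png

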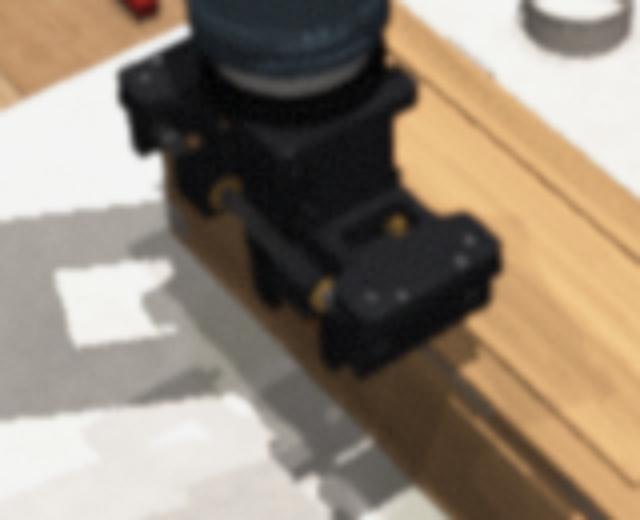

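Roller at (319,278), midway between the fingers. Close.

{"method": "carry_out", "body": {"motion": [-1,0,0,0,0,-1,0,0,0,0,-1,0,0,0,0,-1,0,0,0,0,-1,0,0,0,0]}}

```text
time_s: 3.45
tcp_pos: [468.9, -26.6, 104.5]
tcp_rot: [49.0, 89.8, 49.0]
ft_force: [2.6, 7.9, 0.4]
gripper_width: 23.5
```

```bash
python3 - <<'E'
from h import *
show()
hx,hz=647.3,94
f=lambda th:np.array([hx-180*np.cos(th)+8*np.sin(th),hz+180*np.sin(th)+8*np.cos(th)])
from scipy.optimize import brentq
p,_,_=tool()
th0=brentq(lambda t:f(t)[1]-122.5,-.2,.5); print(th0,f(th0))
ths=np.r_[np.linspace(th0,1.55,21),np.linspace(1.55,1.75,6)[1:],1.77]
P=np.array([f(t) for t in ths]);print(np.c_[-np.diff(P[:,1]),np.diff(P[:,0])].round(2).tolist())
E
```

```text
t 3.45 tcp [468.9 -26.6 104.5] w 23.5 F [2.64 7.94 0.4 ] M [ 1.18 -0.39 -0.02]
[[0.0021, 0.0003, 1.0], [0.0024, 1.0, -0.0003], [-1.0, 0.0024, 0.0021]]
0.11442910918322541 [469.39061295 122.5       ]
[[-12.69, 2.5], [-12.47, 3.41], [-12.2, 4.29], [-11.86, 5.15], [-11.46, 5.99], [-11.0, 6.8], [-10.48, 7.57], [-9.91, 8.3], [-9.29, 8.99], [-8.62, 9.63], [-7.91, 10.23], [-7.16, 10.77], [-6.37, 11.25], [-5.54, 11.68], [-4.69, 12.05], [-3.81, 12.35], [-2.92, 12.6], [-2.01, 12.77], [-1.09, 12.88], [-0.16, 12.93], [0.31, 7.2], [0.6, 7.18], [0.89, 7.15], [1.17, 7.11], [1.46, 7.06], [0.83, 3.51]]
```

{"method": "carry_out", "body": {"motion": [-1,0,0.0015,0,0,-1,-0.0127,0,0.0025,0,-1,-0.0125,0,0.0034,0,-1,-0.0122,0,0.0043,0,-1,0,0,0,0]}}

```text
time_s: 3.95
tcp_pos: [478.5, -26.6, 142.7]
tcp_rot: [-143.6, 90.0, -143.6]
ft_force: [-4.4, 0.0, 1.0]
gripper_width: 23.8
```

```bash
python3 - <<'E'
from h import *
show()
E
```

```text
t 3.95 tcp [478.5 -26.6 142.7] w 23.8 F [-4.42  0.04  1.03] M [ 0.09  0.73 -0.03]
[[-0.0004, -0.0004, 1.0], [-0.0003, 1.0, 0.0004], [-1.0, -0.0003, -0.0004]]
```

{"method": "carry_out", "body": {"motion": [-1,-0.0119,0,0.0051,0,-1,-0.0115,0,0.006,0,-1,-0.011,0,0.0068,0,-1,-0.0105,0,0.0076,0,-1,-0.0099,0,0.0083,0]}}

```text
time_s: 4.45
tcp_pos: [511.7, -26.6, 196.8]
tcp_rot: [-176.2, 89.9, -176.2]
ft_force: [-4.4, -1.7, -1.9]
gripper_width: 23.6
```

{"method": "carry_out", "body": {"motion": [-1,-0.0093,0,0.009,0,-1,-0.0086,0,0.0096,0,-1,-0.0079,0,0.0102,0,-1,-0.0072,0,0.0108,0,-1,0,0,0,0]}}

```text
time_s: 4.95
tcp_pos: [553.6, -26.7, 231.3]
tcp_rot: [-9.6, 89.8, -9.6]
ft_force: [-2.4, -0.4, 6.3]
gripper_width: 23.4
```

```bash
python3 - <<'E'
from h import *
show()
c=snapshot("scene"); cv2.imwrite("pics/s3.png",c["image"][:,:,::-1])
E
```

```text
t 4.95 tcp [553.6 -26.7 231.3] w 23.4 F [-2.42 -0.38  6.35] M [0.04 0.65 0.06]
[[0.0032, -0.0003, 1.0], [-0.0005, 1.0, 0.0003], [-1.0, -0.0005, 0.0032]]
```

View pics/s3.png

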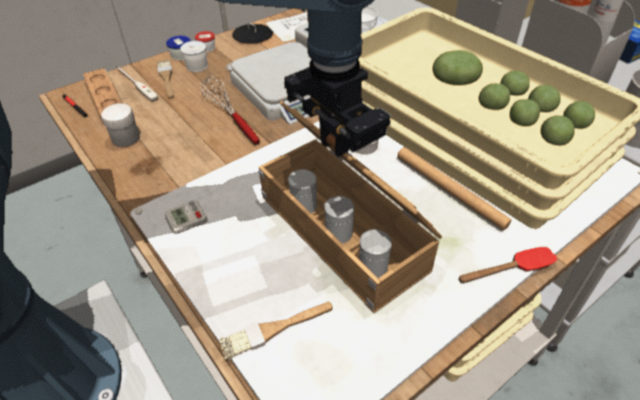

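The cover is swinging up and the three tins show at about (302,190), (340,220), (375,253). Continue.

{"method": "carry_out", "body": {"motion": [-1,-0.0064,0,0.0113,0,-1,-0.0055,0,0.0117,0,-1,-0.0047,0,0.012,0,-1,-0.0038,0,0.0124,0,-1,-0.0029,0,0.0126,0]}}

```text
time_s: 5.5
tcp_pos: [612.1, -26.8, 253.6]
tcp_rot: [-50.7, 89.9, -50.7]
ft_force: [-4.0, -1.9, 3.6]
gripper_width: 24.0
```

{"method": "carry_out", "body": {"motion": [-1,-0.002,0,0.0128,0,-1,-0.0011,0,0.0129,0,-1,-0.0002,0,0.0129,0,-1,0.0003,0,0.0072,0,-1,0.0006,0,0.0072,0]}}

```text
time_s: 6.0
tcp_pos: [665.6, -26.9, 256.1]
tcp_rot: [-21.0, 89.9, -21.0]
ft_force: [-1.6, -0.8, 4.7]
gripper_width: 23.6
```

{"method": "carry_out", "body": {"motion": [-1,0.0009,0,0.0071,0,-1,0.0012,0,0.0071,0,-1,0.0014,0,0.007,0,-1,0.0008,0,0.0035,0,-1,0,0,0,0]}}

```text
time_s: 6.5
tcp_pos: [688.6, -26.9, 252.1]
tcp_rot: [-156.4, 89.9, -156.4]
ft_force: [-10.8, -1.5, 10.6]
gripper_width: 23.6
```

```bash
python3 - <<'E'
from h import *
show()
c=snapshot("scene"); cv2.imwrite("pics/s4.png",c["image"][:,:,::-1])
c=snapshot("top"); cv2.imwrite("pics/t4.png",c["image"][:,:,::-1])
E
```

```text
t 6.5 tcp [688.6 -26.9 252.1] w 23.6 F [-10.82  -1.54  10.6 ] M [-0.25  1.75 -0.04]
[[-0.002, 0.0, 1.0], [-0.0009, 1.0, -0.0], [-1.0, -0.0009, -0.002]]
```

View pics/s4.png

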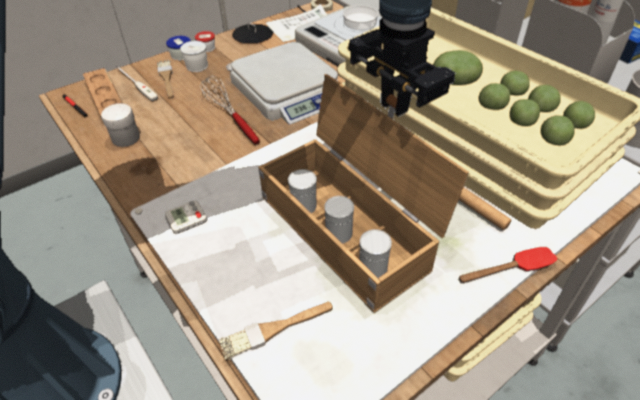

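View pics/t4.png

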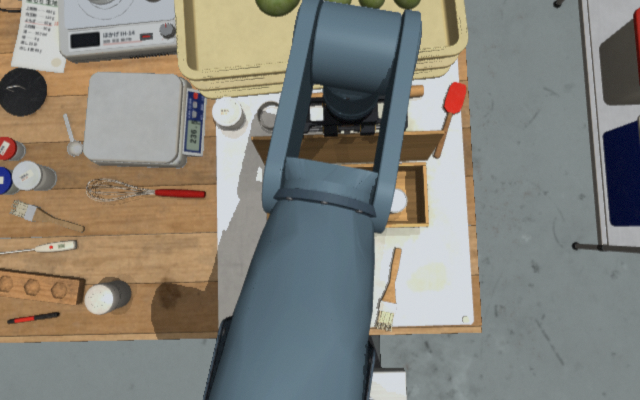

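{"method": "carry_out", "body": {"motion": [-1,0.0005,0,0.0025,0,-1,0,0,0,0,-1,0,0,0,0,-1,0,0,0,0]}}

```text
time_s: 7.0
tcp_pos: [688.8, -26.9, 252.0]
tcp_rot: [-172.4, 89.6, -172.4]
ft_force: [-21.3, -2.0, 15.9]
gripper_width: 23.8
```

```bash
python3 - <<'E'
from h import *
show()
s=snapshot("scene"); im=s["image"]
cv2.imwrite("pics/s5.png",cv2.resize(im[60:310,240:480,::-1],None,fx=2.4,fy=2.4,interpolation=cv2.INTER_CUBIC))
E
```

```text
t 7.0 tcp [688.8 -26.9 252. ] w 23.8 F [-21.27  -1.99  15.9 ] M [-0.19  3.47  0.01]
[[-0.0067, 0.0001, 1.0], [-0.0009, 1.0, -0.0001], [-1.0, -0.0009, -0.0067]]
```

View pics/s5.png

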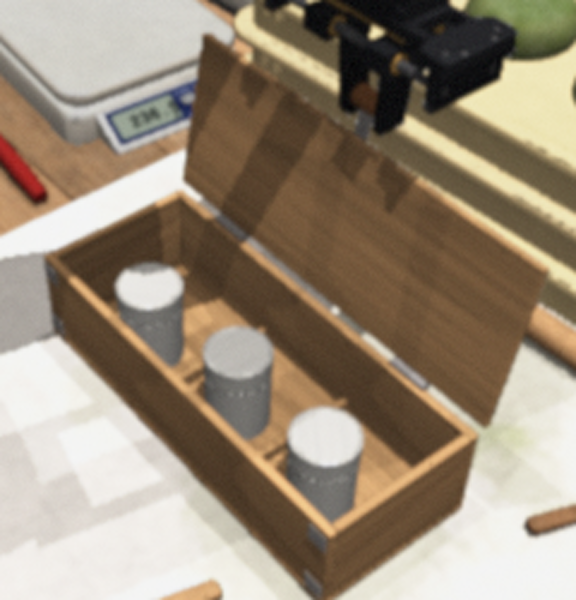

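{"method": "carry_out", "body": {"motion": [0,0,0,-0.0015,0,0,0,0,0,0,0,0,0,0,0,0.2,-0.02,0,0,0,0.2,-0.03,0,0,0]}}

```text
time_s: 7.55
tcp_pos: [689.5, -26.1, 297.1]
tcp_rot: [164.1, 89.7, 164.1]
ft_force: [1.1, -1.4, 0.1]
gripper_width: 52.7
```

```bash
python3 - <<'E'
from h import *
show()
s=snapshot("scene")
for n,p in [("L",(302.4,179.9)),("M",(339.1,207)),("R",(375.3,242))]: print(n,plane(s,*p,86).round(1))
cv2.imwrite("pics/s6.png",cv2.resize(s["image"][60:310,240:480,::-1],None,fx=2.4,fy=2.4,interpolation=cv2.INTER_CUBIC))
E
```

```text
t 7.55 tcp [689.5 -26.1 297.1] w 52.7 F [ 1.14 -1.4   0.12] M [ 0.03 -0.03 -0.  ]
[[-0.0051, -0.0002, 1.0], [0.0015, 1.0, 0.0002], [-1.0, 0.0015, -0.0051]]
L [548.6  70.5  86. ]
M [559.5 -33.4  86. ]
R [ 556.4 -140.2   86. ]
```

View pics/s6.png

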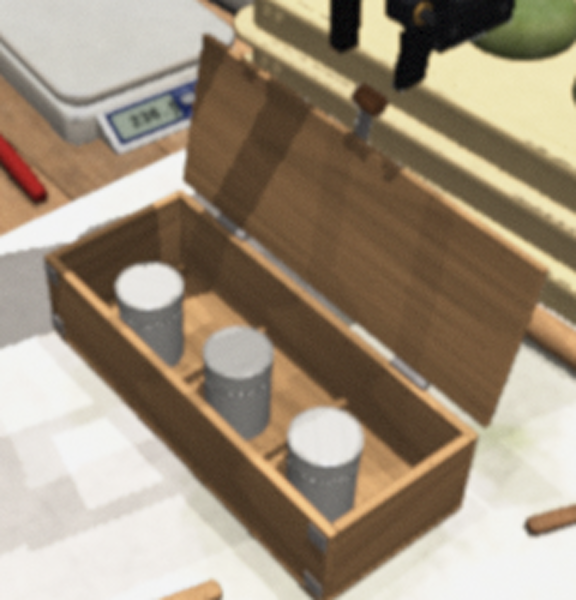

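{"method": "carry_out", "body": {"motion": [0.7,0,0.012,-0.035,0,0.7,0,0.028,-0.035,0,0.7,0,0.028,-0.035,0,0.7,0,0.029,-0.035,0,0.7,0,0,0,0]}}

```text
time_s: 8.1
tcp_pos: [547.2, 73.9, 299.6]
tcp_rot: [127.2, 89.9, 127.4]
ft_force: [0.7, 0.8, -0.9]
gripper_width: 75.0
```

{"method": "carry_out", "body": {"motion": [0.7,0.045,0,0,0,0.7,0.045,0,0,0,0.7,0.045,0,0,0,0.7,0,0,0,0,0.7,0,0,0,0]}}

```text
time_s: 8.6
tcp_pos: [550.8, 70.3, 165.0]
tcp_rot: [172.4, 89.9, 172.4]
ft_force: [-0.4, -0.7, 1.1]
gripper_width: 74.9
```

```bash
python3 - <<'E'
from h import *
show()
for n in ("wrist","top","scene"):
    c=snapshot(n); cv2.imwrite(f"pics/{n}7.png",c["image"][:,:,::-1])
    if n=="wrist": print(c["R"],c["t"],c["cx"],c["cy"])
E
```

```text
t 8.6 tcp [550.8  70.3 165. ] w 74.9 F [-0.35 -0.73  1.06] M [ 0.06 -0.03  0.02]
[[-0.001, 0.0002, 1.0], [0.0001, 1.0, -0.0002], [-1.0, 0.0001, -0.001]]
[[-4.92389129e-04  9.99999849e-01 -2.43504855e-04]
 [ 9.51672795e-01  5.43377007e-04  3.07113326e-01]
 [ 3.07113412e-01 -8.05176825e-05 -9.51672919e-01]] [ -69.57509208 -544.8062403   150.4700121 ] 316.08811001869213 202.69557824094602
```

View pics/wrist7.png

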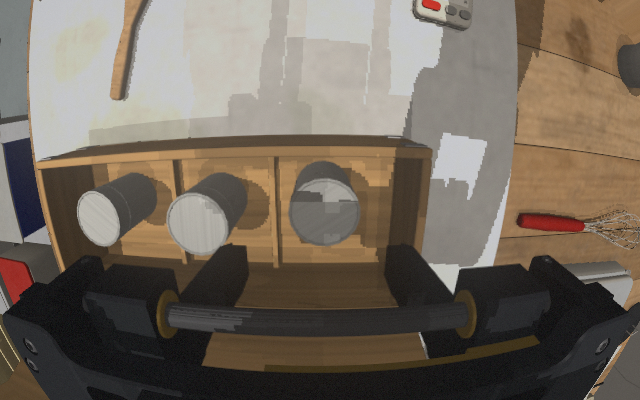

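View pics/top7.png

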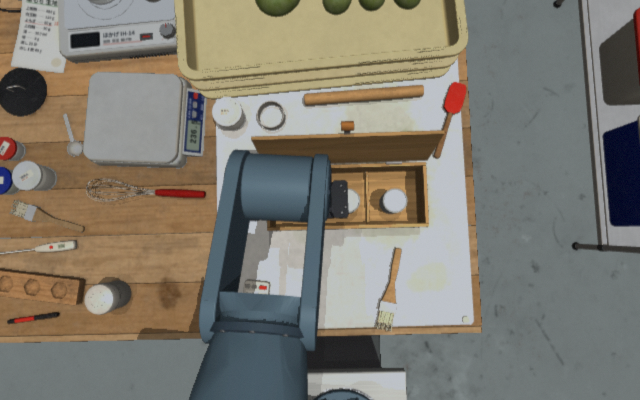

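View pics/scene7.png

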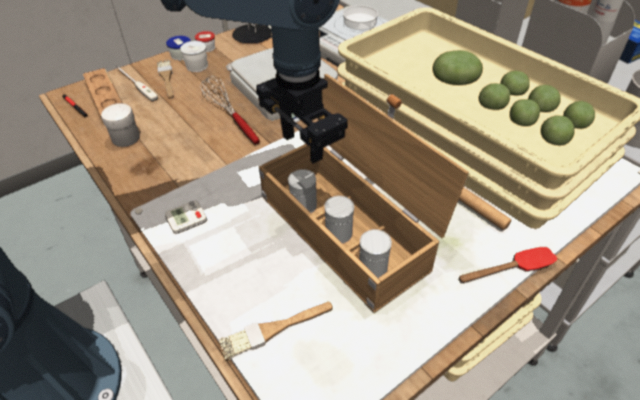

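```bash
cat >> h.py <<'E'
def wray(c,u,v):
    x=u-c["cx"];y=v-c["cy"];r=np.hypot(x,y);a=r/c["fx"]
    d=np.array([np.sin(a)*x/r,np.sin(a)*y/r,np.cos(a)]);R=np.array(c["R"])
    return -R.T@np.array(c["t"]),R.T@d
def wplane(c,u,v,z):
    o,d=wray(c,u,v); return o+d*(z-o[2])/d[2]
E
python3 - <<'E'
from h import *
c=snapshot("wrist");s=snapshot("top")
# edges of L tin: left,right,top,bottom of rim
for p in [(290,212),(360,212),(324,181),(324,245)]: print(wplane(c,*p,86).round(1))
for p in [(168,224),(228,224),(198,195),(198,254),(98,218)]: print("MR",wplane(c,*p,86).round(1))
print("R top",plane(s,394.5,201.5,86).round(1))
# chest corners wrist: inner front rim corners
for p in [(434,150),(37,165)]: print("rim",wplane(c,*p,92).round(1))
for p in [(266,231),(428.5,227)]: pass
E
```

```text
[555.6  49.4  86. ]
[555.6 104.2  86. ]
[530.7  75.7  86. ]
[584.2  76.2  86. ]
MR [567.3 -57.4  86. ]
MR [566.3  -1.9  86. ]
MR [541.5 -25.2  86. ]
MR [595.  -32.9  86. ]
MR [ 563.5 -137.6   86. ]
R top [ 558.7 -138.5   86. ]
rim [504.1 158.5  92. ]
rim [ 506.3 -210.7   92. ]
```

```bash
python3 - <<'E'
from h import *
s=snapshot("scene");t=snapshot("top");im=s["image"]
for p in [(378.8,281.7),(260,167.5),(437.5,241)]: print("rim",plane(s,*p,92).round(1))
for p in [(428.2,226.5),(427.5,164)]: print("rim top",plane(t,*p,92).round(1))
# tin tops by ellipse fit
hsv=cv2.cvtColor(im,cv2.COLOR_RGB2HSV)
m=((hsv[...,1]<40)&(hsv[...,2]>115)).astype(np.uint8)
for n,(u,v) in dict(L=(302,180),M=(339,207),R=(375,242)).items():
    k=np.zeros_like(m);k[v-13:v+13,u-17:u+17]=m[v-13:v+13,u-17:u+17]
    cs,_=cv2.findContours(k,cv2.RETR_EXTERNAL,cv2.CHAIN_APPROX_NONE);c=max(cs,key=cv2.contourArea)
    e=cv2.fitEllipse(c);print(n,np.round(e[0],1),np.round(e[1],1),plane(s,*e[0],86).round(1))
E
```

```text
rim [ 501.1 -210.5   92. ]
rim [498.7 148.6  92. ]
rim [ 640.7 -209.9   92. ]
rim top [ 499.5 -210.9   92. ]
rim top [ 641.9 -216.1   92. ]
L [300.6 178.8] [16.9 25.9] [547.7  75.4  86. ]
M [339.  207.2] [22.4 28.5] [559.1 -33.6  86. ]
R [375.3 242.2] [24.7 30.7] [ 556.2 -140.6   86. ]
```

{"method": "carry_out", "body": {"motion": [0.75,0.03,0.004,0,0,0.75,0.03,0,0,0,0.75,0.005,0,0,0,0.75,0,0,0,0]}}

```text
time_s: 9.35
tcp_pos: [549.9, 74.5, 99.5]
tcp_rot: [176.4, 89.9, 176.4]
ft_force: [-0.2, -0.8, 0.2]
gripper_width: 77.3
```

```bash
python3 - <<'E'
from h import *
show()
c=snapshot("wrist"); cv2.imwrite("pics/w8.png",c["image"][:,:,::-1])
c=snapshot("scene"); cv2.imwrite("pics/s8.png",cv2.resize(c["image"][60:310,240:480,::-1],None,fx=2.4,fy=2.4,interpolation=cv2.INTER_CUBIC))
E
```

```text
t 9.35 tcp [549.9  74.5  99.5] w 77.3 F [-0.24 -0.77  0.25] M [-0.01 -0.02 -0.02]
[[-0.0017, -0.0001, 1.0], [0.0001, 1.0, 0.0001], [-1.0, 0.0001, -0.0017]]
```

View pics/w8.png

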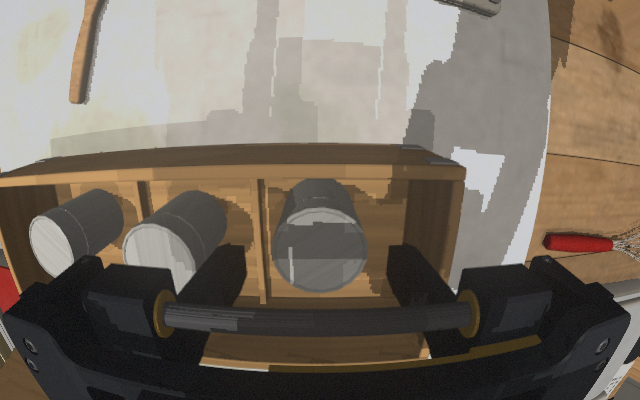

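View pics/s8.png

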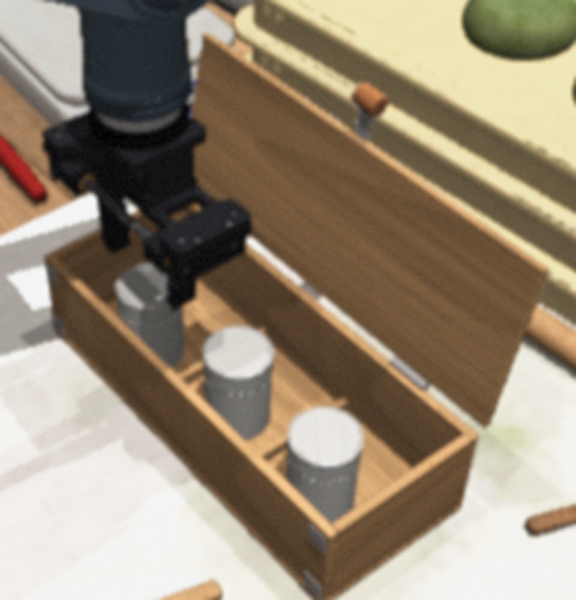

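Tin top centred at (319,250) between the fingers. Descend and grip.

{"method": "carry_out", "body": {"motion": [0.75,0.025,0.0005,0,0,0.75,0.025,0,0,0,0.75,0.014,0,0,0,-1,0,0,0,0,-1,0,0,0,0], "squeeze": 30}}

```text
time_s: 9.95
tcp_pos: [551.2, 74.9, 36.9]
tcp_rot: [-5.6, 89.9, -5.6]
ft_force: [0.5, 0.4, -0.0]
gripper_width: 63.5
```

{"method": "carry_out", "body": {"motion": [-1,0,0,0,0,-1,0,0,0,0,-1,0,0,0,0]}}

```text
time_s: 10.25
tcp_pos: [551.7, 75.0, 37.3]
tcp_rot: [-3.9, 89.8, -3.9]
ft_force: [-0.1, 0.4, 5.6]
gripper_width: 55.2
```

```bash
python3 - <<'E'
from h import *
show()
c=snapshot("wrist"); cv2.imwrite("pics/w9.png",c["image"][:,:,::-1])
c=snapshot("scene"); cv2.imwrite("pics/s9.png",cv2.resize(c["image"][60:310,240:480,::-1],None,fx=2.4,fy=2.4,interpolation=cv2.INTER_CUBIC))
E
```

```text
t 10.25 tcp [551.7  75.   37.3] w 55.2 F [-0.13  0.43  5.63] M [ 0.01  0.05 -0.01]
[[0.0028, -0.0002, 1.0], [-0.0002, 1.0, 0.0002], [-1.0, -0.0002, 0.0028]]
```

View pics/w9.png

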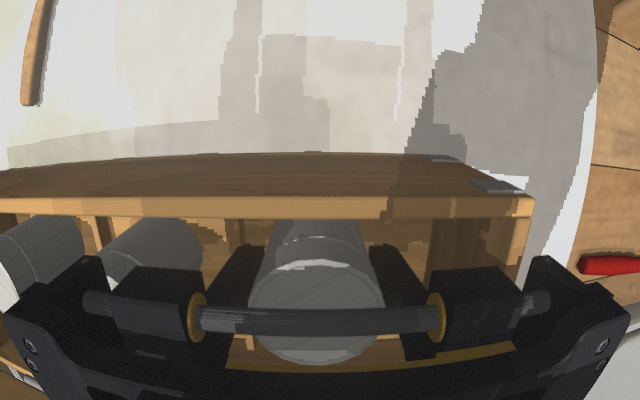

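View pics/s9.png

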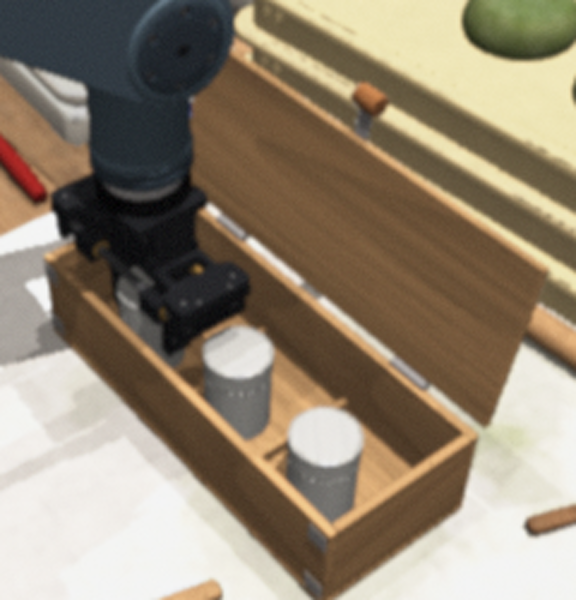

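{"method": "carry_out", "body": {"motion": [-1,-0.005,0,0,0,-1,-0.01,0,0,0,-1,-0.01,0,0,0,-1,-0.01,0,0,0,-1,0,0,0,0]}}

```text
time_s: 10.85
tcp_pos: [551.8, 74.9, 72.9]
tcp_rot: [-5.1, 89.8, -5.1]
ft_force: [0.7, 0.6, -2.0]
gripper_width: 55.4
```

{"method": "carry_out", "body": {"motion": [-1,0,0,0,0,-1,0,0,0,0,-1,0,0,0,0,-1,0,0,0,0]}}

```text
time_s: 11.25
tcp_pos: [550.1, 75.0, 70.4]
tcp_rot: [175.4, 89.9, 175.4]
ft_force: [-0.4, 0.4, -1.8]
gripper_width: 55.3
```

```bash
python3 - <<'E'
from h import *
show();print(np.round(state()["joint_torque"],2))
c=snapshot("wrist"); cv2.imwrite("pics/w10.png",c["image"][:,:,::-1])
c=snapshot("scene"); cv2.imwrite("pics/s10.png",cv2.resize(c["image"][60:310,240:480,::-1],None,fx=2.4,fy=2.4,interpolation=cv2.INTER_CUBIC)); show();
for i in range(4): snapshot("wrist"); print(np.round(state()["ft_force"],2))
E
```

```text
t 11.25 tcp [550.1  75.   70.4] w 55.3 F [-0.39  0.37 -1.78] M [0.04 0.01 0.04]
[[-0.0009, -0.0, 1.0], [0.0001, 1.0, 0.0], [-1.0, 0.0001, -0.0009]]
[ 1.000e-02 -4.598e+01 -2.826e+01 -2.000e-02  8.000e-02  0.000e+00]
t 11.35 tcp [550.2  75.   70.5] w 55.3 F [ 0.18  0.4  -1.25] M [0.04 0.01 0.03]
[[-0.0006, -0.0001, 1.0], [0.0, 1.0, 0.0001], [-1.0, 0.0, -0.0006]]
[-0.74  0.02 -0.89]
[ 0.15 -0.1  -1.76]
[-0.17  0.15 -1.57]
[-0.25  0.3  -1.05]
```

View pics/w10.png

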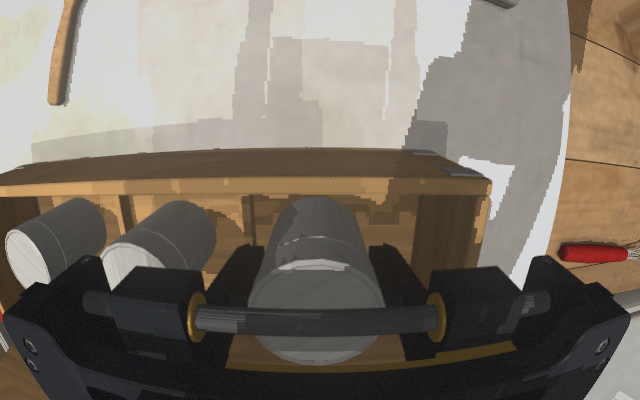

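View pics/s10.png

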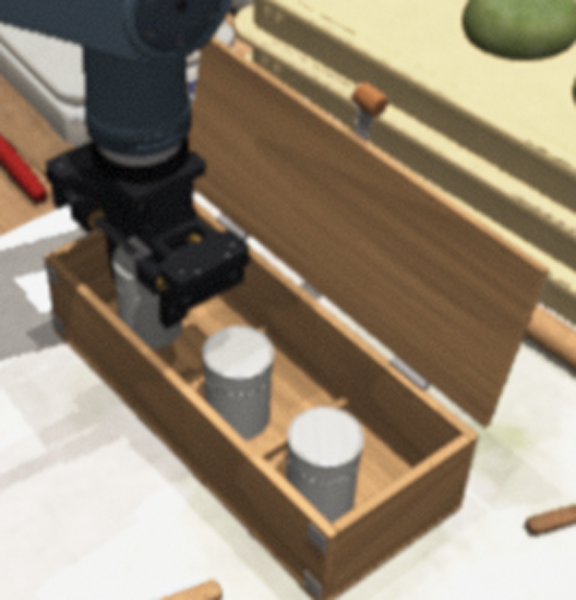

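Lifted; Fz ≈ -1.4 N → a light tin (~0.15 kg). Set it down.

{"method": "carry_out", "body": {"motion": [-1,0.012,0,0,0,-1,0.012,0,0,0,-1,0.006,0,0,0,-1,0.003,0,0,0,-1,0.001,0,0,0]}}

```text
time_s: 12.05
tcp_pos: [549.2, 75.1, 37.4]
tcp_rot: [-179.0, 89.8, -179.0]
ft_force: [-12.1, -0.2, 22.7]
gripper_width: 55.5
```

{"method": "carry_out", "body": {"motion": [-1,0.001,0,0,0,-1,0,0,0,0]}}

```text
time_s: 12.25
tcp_pos: [549.2, 75.1, 37.4]
tcp_rot: [-176.5, 89.8, -176.4]
ft_force: [-12.8, 0.2, 22.3]
gripper_width: 55.5
```

{"method": "carry_out", "body": {"motion": [-1,-0.002,0,0,0,0.5,0,0,0,0,0.7,0,0,0,0,0.7,0,0,0,0,0.7,0,0,0,0]}}

```text
time_s: 12.75
tcp_pos: [550.4, 75.0, 37.5]
tcp_rot: [173.9, 90.0, 173.9]
ft_force: [0.3, -0.1, -0.1]
gripper_width: 75.1
```

```bash
python3 - <<'E'
from h import *
show()
c=snapshot("scene"); cv2.imwrite("pics/s11.png",cv2.resize(c["image"][60:310,240:480,::-1],None,fx=2.4,fy=2.4,interpolation=cv2.INTER_CUBIC)); 
E
```

```text
t 12.75 tcp [550.4  75.   37.5] w 75.1 F [ 0.26 -0.05 -0.06] M [ 0.07  0.03 -0.03]
[[-0.0003, -0.0, 1.0], [0.0, 1.0, 0.0], [-1.0, 0.0, -0.0003]]
```

View pics/s11.png

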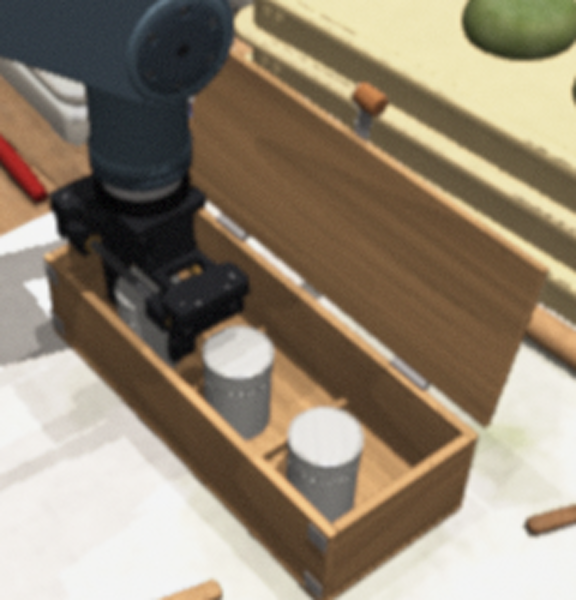

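{"method": "carry_out", "body": {"motion": [0.7,-0.02,0,0,0,0.7,-0.035,0,0,0,0.7,-0.03,0,0,0,0.7,0,-0.03,0.003,0,0.7,0,-0.04,0.004,0]}}

```text
time_s: 13.3
tcp_pos: [558.3, 5.5, 124.3]
tcp_rot: [-5.5, 89.8, -5.3]
ft_force: [0.1, -0.3, -0.2]
gripper_width: 75.2
```

{"method": "carry_out", "body": {"motion": [0.7,0,-0.035,0.003,0,0.7,0,0,0,0,0.7,0.02,0,0,0,0.7,0,0,0,0]}}

```text
time_s: 13.7
tcp_pos: [558.6, -29.4, 100.6]
tcp_rot: [162.0, 89.7, 161.9]
ft_force: [-0.8, 0.1, -0.9]
gripper_width: 74.9
```

```bash
python3 - <<'E'
from h import *
show()
c=snapshot("wrist"); cv2.imwrite("pics/w12.png",c["image"][:,:,::-1])
c=snapshot("scene"); cv2.imwrite("pics/s12.png",cv2.resize(c["image"][60:310,240:480,::-1],None,fx=2.4,fy=2.4,interpolation=cv2.INTER_CUBIC)); 
E
```

```text
t 13.7 tcp [558.6 -29.4 100.6] w 74.9 F [-0.79  0.14 -0.89] M [0.11 0.04 0.  ]
[[-0.0043, 0.0006, 1.0], [0.0014, 1.0, -0.0006], [-1.0, 0.0014, -0.0043]]
```

View pics/w12.png

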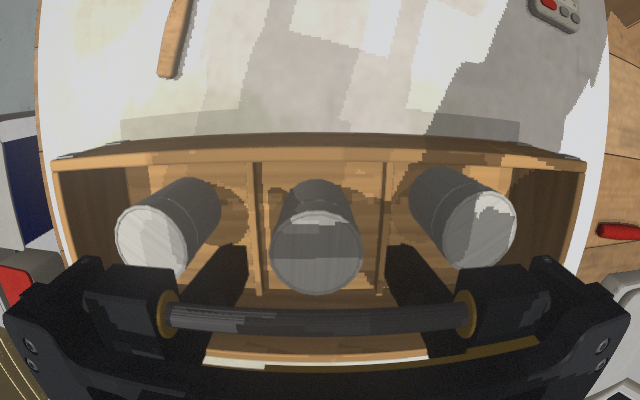

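View pics/s12.png

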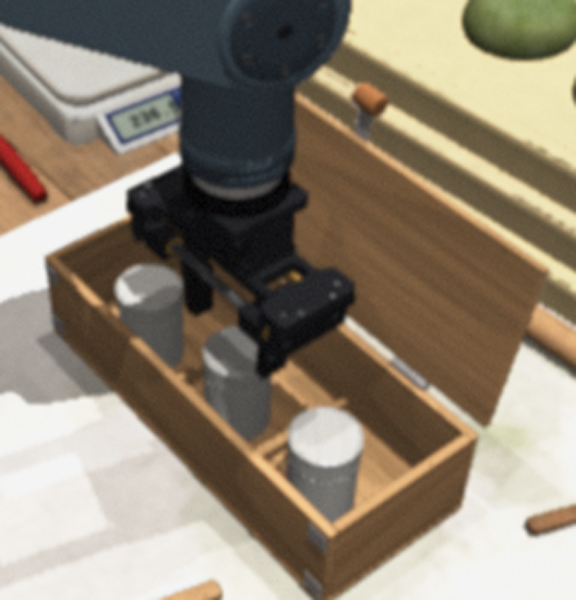

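Left tin stands upright back in place; the middle tin's top is at (317,250), centred between the fingers. Descend and grip.

{"method": "carry_out", "body": {"motion": [0.7,0.025,0,0,0,0.7,0.025,0,0,0,0.7,0.012,0,0,0,-1,0,0,0,0,-1,0,0,0,0]}}

```text
time_s: 14.3
tcp_pos: [561.0, -29.9, 41.6]
tcp_rot: [-16.3, 90.0, -16.3]
ft_force: [-0.3, -0.1, 0.1]
gripper_width: 60.9
```

{"method": "carry_out", "body": {"motion": [-1,0,0,0,0,-1,0,0,0,0,-1,0,0,0,0]}}

```text
time_s: 14.6
tcp_pos: [561.4, -30.1, 42.1]
tcp_rot: [-10.4, 89.9, -10.4]
ft_force: [-0.0, 0.4, 4.7]
gripper_width: 55.2
```

{"method": "carry_out", "body": {"motion": [-1,-0.005,0,0,0,-1,-0.01,0,0,0,-1,-0.01,0,0,0,-1,-0.01,0,0,0,-1,0,0,0,0]}}

```text
time_s: 15.1
tcp_pos: [561.8, -30.4, 78.0]
tcp_rot: [-14.9, 89.8, -14.9]
ft_force: [0.4, -0.0, -1.7]
gripper_width: 55.4
```

{"method": "carry_out", "body": {"motion": [-1,0,0,0,0,-1,0,0,0,0,-1,0,0,0,0,-1,0,0,0,0]}}

```text
time_s: 15.5
tcp_pos: [560.1, -29.9, 75.4]
tcp_rot: [165.1, 90.0, 165.1]
ft_force: [-0.8, -0.1, -1.6]
gripper_width: 55.8
```

```bash
python3 - <<'E'
from h import *
show()
c=snapshot("scene"); cv2.imwrite("pics/s13.png",cv2.resize(c["image"][60:310,240:480,::-1],None,fx=2.4,fy=2.4,interpolation=cv2.INTER_CUBIC)); show();
for i in range(4): snapshot("wrist"); print(np.round(state()["ft_force"],2))
E
```

```text
t 15.5 tcp [560.1 -29.9  75.4] w 55.8 F [-0.78 -0.08 -1.59] M [ 0.05 -0.01 -0.03]
[[-0.0008, -0.0001, 1.0], [0.0002, 1.0, 0.0001], [-1.0, 0.0002, -0.0008]]
t 15.55 tcp [560.2 -29.9  75.4] w 55.4 F [-0.47  0.47 -3.04] M [-0.02  0.04  0.  ]
[[-0.0007, -0.0, 1.0], [0.0002, 1.0, 0.0], [-1.0, 0.0002, -0.0007]]
[-0.37 -0.27 -2.08]
[ 0.11  0.71 -1.53]
[-0.3   0.78 -2.44]
[ 0.04  0.2  -2.06]
```

View pics/s13.png

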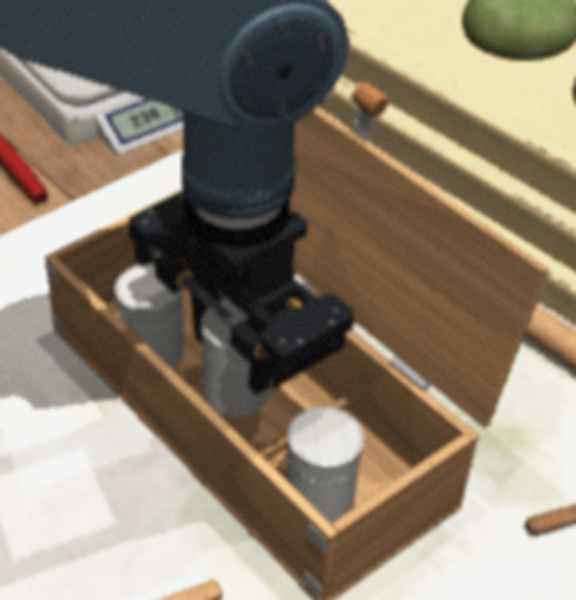

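Middle ≈ -2.1 N (~0.21 kg), also light; the tin is clearly aloft. So the right one should be the heaviest.

{"method": "carry_out", "body": {"motion": [-1,0.012,0,0,0,-1,0.012,0,0,0,-1,0.005,0,0,0,-1,0.003,0,0,0,-1,0,0,0,0]}}

```text
time_s: 16.25
tcp_pos: [560.0, -29.9, 43.1]
tcp_rot: [165.3, 89.9, 165.3]
ft_force: [0.5, -0.6, -1.8]
gripper_width: 55.3
```

{"method": "carry_out", "body": {"motion": [-1,0.001,0,0,0,-1,0.0005,0,0,0,-1,0,0,0,0]}}

```text
time_s: 16.55
tcp_pos: [560.6, -30.1, 42.6]
tcp_rot: [-18.6, 90.0, -18.6]
ft_force: [-0.4, 0.1, -1.9]
gripper_width: 55.6
```

{"method": "carry_out", "body": {"motion": [-1,0.001,0,0,0,-1,0.0005,0,0,0,-1,0,0,0,0]}}

```text
time_s: 16.85
tcp_pos: [560.8, -30.1, 42.1]
tcp_rot: [-25.1, 90.0, -25.0]
ft_force: [-3.0, 0.3, 7.7]
gripper_width: 55.3
```

On the floor now (Fz +7.7). Release, rise, go to the right tin.

{"method": "carry_out", "body": {"motion": [0.5,0,0,0,0,0.7,0,0,0,0,0.7,0,0,0,0,0.7,0,0,0,0,0.7,-0.02,0,0,0]}}

```text
time_s: 17.35
tcp_pos: [558.2, -29.5, 58.5]
tcp_rot: [164.5, 89.7, 164.5]
ft_force: [-0.0, 0.5, 0.9]
gripper_width: 74.9
```

{"method": "carry_out", "body": {"motion": [0.7,-0.03,0,0,0,0.7,-0.03,0,0,0,0.7,0,-0.035,-0.001,0,0.7,0,-0.039,-0.001,0,0.7,0,-0.034,-0.001,0]}}

```text
time_s: 17.85
tcp_pos: [557.6, -139.3, 121.3]
tcp_rot: [-34.5, 89.9, -34.5]
ft_force: [0.7, 0.4, -0.6]
gripper_width: 75.2
```

{"method": "carry_out", "body": {"motion": [0.7,0,0,0,0,0.7,0.02,0,0,0,0.7,0,0,0,0]}}

```text
time_s: 18.15
tcp_pos: [555.6, -136.9, 98.4]
tcp_rot: [150.9, 89.7, 150.9]
ft_force: [-1.2, 0.0, -0.2]
gripper_width: 74.8
```

```bash
python3 - <<'E'
from h import *
show()
c=snapshot("wrist"); cv2.imwrite("pics/w14.png",c["image"][:,:,::-1])
c=snapshot("scene"); cv2.imwrite("pics/s14.png",cv2.resize(c["image"][60:310,240:480,::-1],None,fx=2.4,fy=2.4,interpolation=cv2.INTER_CUBIC)); 
E
```

```text
t 18.15 tcp [ 555.6 -136.9   98.4] w 74.8 F [-1.17  0.03 -0.15] M [ 0.07  0.   -0.01]
[[-0.0042, 0.0004, 1.0], [0.0023, 1.0, -0.0004], [-1.0, 0.0023, -0.0042]]
```

View pics/w14.png

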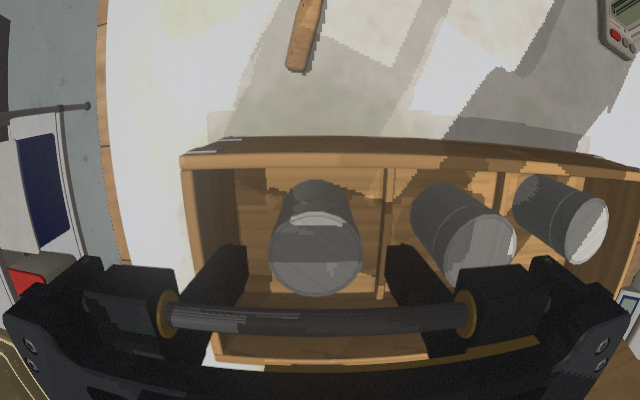

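View pics/s14.png

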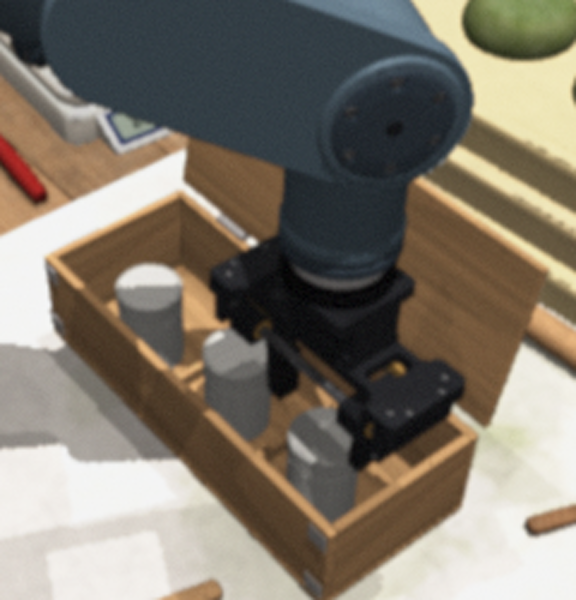

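Right tin centred at (315,252); the other two stand upright. Descend, grip, lift.

{"method": "carry_out", "body": {"motion": [0.7,0.025,-0.001,0.001,0,0.7,0.025,0,0,0,0.7,0.011,0,0,0,-1,0,0,0,0,-1,0,0,0,0], "squeeze": 40}}

```text
time_s: 18.75
tcp_pos: [559.0, -139.0, 40.7]
tcp_rot: [-25.2, 90.0, -25.2]
ft_force: [0.1, -0.1, 0.3]
gripper_width: 60.9
```

{"method": "carry_out", "body": {"motion": [-1,0,0,0,0,-1,0,0,0,0,-1,0,0,0,0]}}

```text
time_s: 19.05
tcp_pos: [559.4, -139.0, 41.1]
tcp_rot: [-12.6, 89.9, -12.6]
ft_force: [1.2, 3.7, 4.7]
gripper_width: 55.1
```

{"method": "carry_out", "body": {"motion": [-1,-0.005,0,0,0,-1,-0.01,0,0,0,-1,-0.01,0,0,0,-1,-0.01,0,0,0,-1,0,0,0,0]}}

```text
time_s: 19.55
tcp_pos: [559.7, -139.7, 77.0]
tcp_rot: [-26.8, 89.8, -26.8]
ft_force: [1.0, -0.1, -4.3]
gripper_width: 55.0
```

{"method": "carry_out", "body": {"motion": [-1,0,0,0,0,-1,0,0,0,0,-1,0,0,0,0,-1,0,0,0,0]}}

```text
time_s: 19.95
tcp_pos: [558.1, -138.8, 74.3]
tcp_rot: [154.3, 89.9, 154.3]
ft_force: [0.1, 0.3, -4.0]
gripper_width: 55.0
```

```bash
python3 - <<'E'
from h import *
show()
for i in range(4): snapshot("wrist"); print(np.round(state()["ft_force"],2))
E
```

```text
t 19.95 tcp [ 558.1 -138.8   74.3] w 55.0 F [ 0.07  0.32 -3.96] M [-0.01 -0.04 -0.  ]
[[-0.0008, -0.0001, 1.0], [0.0004, 1.0, 0.0001], [-1.0, 0.0004, -0.0008]]
[-1.23 -0.22 -3.79]
[-0.41  0.47 -4.83]
[ 0.39 -0.39 -5.24]
[-0.37  0.   -4.25]
```

Right ≈ -4.5 N (~0.46 kg): the heaviest. Lift it well clear.

{"method": "carry_out", "body": {"motion": [-1,-0.01,0,0,0,-1,-0.02,0,0,0,-1,-0.025,0,0,0,-1,-0.025,0,0,0,-1,-0.015,0,0,0]}}

```text
time_s: 20.65
tcp_pos: [559.5, -139.5, 172.8]
tcp_rot: [-26.0, 89.8, -26.0]
ft_force: [-0.3, -0.6, -4.6]
gripper_width: 55.4
```

{"method": "carry_out", "body": {"motion": [-1,-0.01,0,0,0,-1,0,0,0,0,-1,0,0,0,0,-1,0,0,0,0,-1,0,0,0,0]}}

```text
time_s: 21.15
tcp_pos: [557.8, -138.7, 178.5]
tcp_rot: [154.1, 89.9, 154.1]
ft_force: [0.6, -0.1, -4.9]
gripper_width: 55.2
```

{"method": "carry_out", "body": {"motion": [-1,0,0,0,0,-1,0,0,0,0,-1,0,0,0,0]}}

```text
time_s: 21.45
tcp_pos: [558.4, -139.0, 179.6]
tcp_rot: [155.2, 90.0, 155.2]
ft_force: [-0.0, -0.4, -5.1]
gripper_width: 55.0
```

```bash
python3 - <<'E'
from h import *
show()
c=snapshot("wrist"); cv2.imwrite("pics/w15.png",c["image"][:,:,::-1])
c=snapshot("scene"); cv2.imwrite("pics/s15.png",c["image"][:,:,::-1]); show()
c=snapshot("top"); cv2.imwrite("pics/t15.png",c["image"][:,:,::-1])
E
```

```text
t 21.45 tcp [ 558.4 -139.   179.6] w 55.0 F [-0.03 -0.44 -5.09] M [ 0.05 -0.02  0.02]
[[-0.0003, -0.0, 1.0], [0.0001, 1.0, 0.0], [-1.0, 0.0001, -0.0003]]
t 21.55 tcp [ 558.4 -139.   179.8] w 55.3 F [ 0.46 -0.29 -3.35] M [ 0.06  0.03 -0.01]
[[-0.0, -0.0001, 1.0], [0.0, 1.0, 0.0001], [-1.0, 0.0, -0.0]]
```

View pics/w15.png

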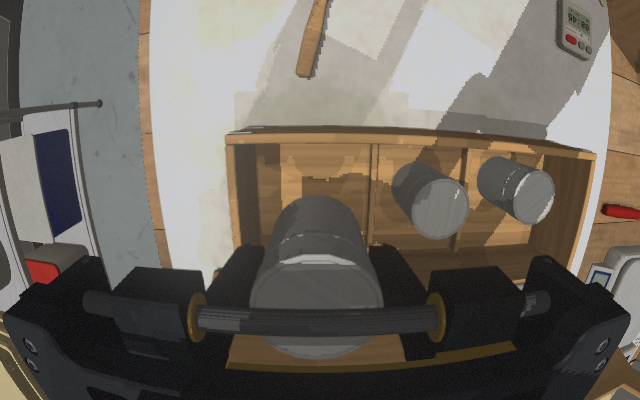

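View pics/s15.png

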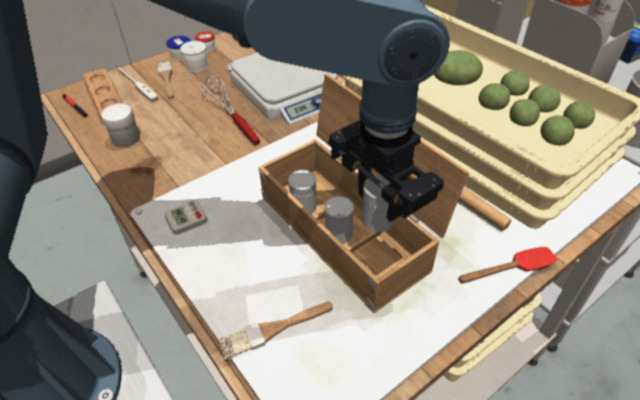

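View pics/t15.png

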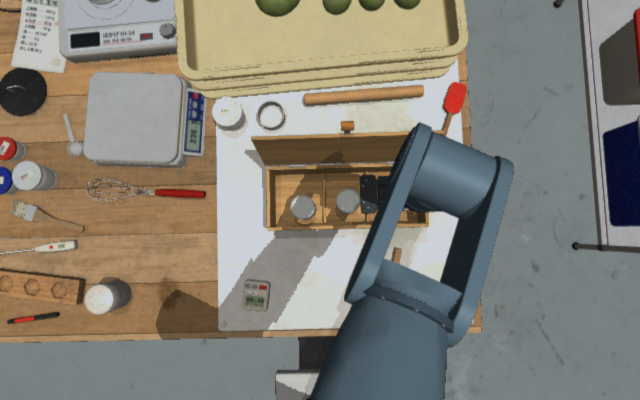

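Heaviest tin is held upright (base ≈ 145 mm). The two light tins stand in the chest at (302,190) and (340,218), the cover is back, and the timer, brush and ring are unmoved.

```bash
python3 -c "
from rig import finish_job
print(finish_job())"
```

```text
the job is handed in; nothing more can be done
None
```

I raised the cover by its roller until it stopped hard. Pushing further raised the force to about 21 N with no movement. I let go, and it stayed open.

I then hefted the tins from left to right:

| Tin | Measured lift force | What I did |
|---|---|---|
| Left | about 1.4 N | set back upright in its place |
| Middle | about 2.1 N | set back upright in its place |
| Right | about 4.5 N | heaviest; held up straight away |

**Last checks:** The job was handed in at about 21.6 s of the 72 s allowed, and no verdict is reported.
- **Held tin:** the right tin is upright in the gripper, gripped at about 55 mm. Its base is about 145 mm above the board, worked out from the arm position rather than seen directly.
- **The rest:** both lighter tins stand in the chest and the cover is open. The timer, brush and ring mould look unmoved.

**What disagreed:**
- The wrist and scene cameras differed by up to about 9 mm on tin positions. I combined the views and checked each tin was centred between the fingers before gripping.
- The left tin was pressed onto the chest floor with about 22 N before I released it.
- The force readings vary by about 1 N, so the weights are approximate. The heaviest is still clearly separate.

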